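Clamp the dallah and hold its spout half open

TASK

The rinsed coffee dallah has to air: swing the stand's toggle clamp over its centre so that it drops onto the dallah's foot, and after that press the dallah's thumb lever half way down, so that the spout flap stands half open, not to the stop. Keep holding it there with the fingers on the lever's pad: the program finishes while holding, without letting go. Keep the dallah seated upright in its stand and leave the cups, coaster, date box and jar where they are.

Things in the scene. Friction and masses are not known exactly. Their poses are not given: they have to be found in the camera images.
- stand: Slatted teak board fixed to the table, top 18 mm above it. Origin at table height on the axis of the dallah's place; z up. It spans x -110 to 210, y -130 to 190 mm. Eight 10 mm rubber pins surround the dallah's foot. The toggle clamp is bolted on at the dallah's +y side: pivot at x 0, y 138, z 55 mm, its axis along x, between steel cheeks reaching 68 mm above the table.
- clamp_turn (a joint): Clamp angle, rad: 0 open (handle leans 45 degrees away from the dallah, to the stand's +y); grows as the handle swings over the top to the dallah (stand's -y). Its heavy bar makes it over-centre: below about 0.70 it falls back open, beyond it falls shut by itself and stays; about 1.3 with its foot on the dallah's foot. Starting it takes about 3 N at the bar, pushed level.
- clamp_bar (a point): Centre of the clamp's handle bar, a heavy dark steel round bar 22 mm thick, 82 mm long, along the stand's x, on a steel rod 12 mm thick, 100 mm from the pivot, about which it moves in a circle: open about 126 mm above the table, 155 mm at the top, about 142 mm when shut, then 88 mm from the dallah's axis.
- clamp: The whole moving clamp: handle rod with its bar, and a short steel arm (70 mm, 12 mm thick) with the rubber foot (14 mm wide) that presses on the dallah's foot. Its origin is at the clamp's pivot, 55 mm above the table; its turning is told by clamp_turn.
- dallah: Insulated steel coffee pot, loose, about 0.85 kg. Origin under the centre of its foot, z up. Foot 156 mm wide, 14 mm thick; round body at most 112 mm wide, narrowing to 68; domed top with a brass ball, 248 mm high in all. The black loop handle and thumb lever are on its -x side, the spout with its flap on its +x side, reaching about 105 mm out at 210 mm height.
- lever_turn (a joint): Thumb lever angle, rad: 0 up at rest, 0.225 half way, 0.45 at its stop. A spring returns it: about 1 N at the pad to start, 6 N half way, 10 N at the stop. It is geared to the spout flap, which opens three times as far (closed and level at 0, about 0.68 rad or 39 degrees up at half way).
- pad_top (a point): Centre of the top face of the lever's black thumb pad. It moves with the lever: at rest 57 mm out from the lever's hinge and 100 mm from the dallah's axis on its -x side, 223 mm above the dallah's origin (241 mm above the table), 12 mm lower at half way and 25 mm lower at the stop.
- lever: The lever: a steel strip 15 mm wide with the black pad, 38 (along the dallah's x) by 36 by 7 mm thick, at its outer end. Origin on its hinge, which runs along the dallah's y, 43 mm from its axis on the -x side, 216 mm above its origin; the lever points to the dallah's -x.
- coaster: Round aluminium coaster, 90 mm wide, 5 mm thick, on the stand below the spout; origin under its centre. Leave alone.
- cup_a: White ceramic cup without handle, 62 mm wide, 55 mm tall, on the coaster; origin under its centre. Leave alone.
- cup_b: The same kind of cup, on the stand beside the coaster. Leave alone.
- cup_c: The same kind of cup, on the table to the right of the stand. Leave alone.
- dates: Lidded plastic date box, 104 x 144 mm, 70 mm tall, on the table to the left or right of the stand; origin under its centre. Leave alone.
- jar: White lidded jar, 76 mm wide, 110 mm tall, on the table on the other side of the stand; origin under its centre. Leave alone.
Things that resemble listed ones, but are neither listed nor needed, are in the scene too. Leave any purple look-alike of the dallah alone.

How it is judged:
By the outcome, as a careful person would: the job done as asked, in the order asked, and still so for the second after the job is handed in, while the arm keeps its last pose, push and grip.
It also fails if it takes over 40 s, if anything falls off the work surface, if the arm or the gripper's body presses on something with over 40 N, if the wrist force passes 120 N, or if a joint passes its speed limit or range.

ROBOT

A 7-joint arm with a two-finger parallel gripper is mounted at the origin on the work surface. World frame = base frame: x ahead of the robot, y to its left, z up, the work surface at z = 0. Lengths are in m, angles in rad, forces in N, time in s.
With the tool pointing down it reaches from about 0.4 to 0.85 m from the base axis. Payload 4.5 kg.
Tool frame: the origin (TCP) lies on the front face of the gripper's body, between the roots of the fingers; the fingertips stand 73 mm ahead of it and the grasp point (between the pads) lies 54 mm ahead of it (pinch_z is the distance from the TCP to the grasp point, in m); z points along the fingers, x is the direction in which the jaws open and shut, and the axes are right-handed (so a half turn about z gives the same grasp; the last joint's range is limited). The gripper opens to 85 mm and grips with 20 to 120 N. Pads are 22 mm wide; open, the fingers measure 114 mm over their backs; the gripper's body (76 mm by 85 mm) begins 54 mm behind the grasp point. The pads swing forward as they close: fully open they stand 13 mm farther back than shut.
Start: joints at [-1.281, 0.689, -0.195, 1.565, 0.157, 0.902, -0.215], TCP at [0.158, 0.605, 0.304] pointing down, gripper open.
Joint ranges: [-3.01, 3.01], [-0.46, 2.08], [-1.47, 1.51], [0.13, 2.56], [-1, 4.14], [0.04, 2.09], [-2.66, 2.66]. Speed limits (rad/s): [2.57, 2.57, 3.14, 3.14, 3.14, 3.14, 3.14].

INTERFACE

Orientations are given as a unit quaternion [x, y, z, w].
In Python, from workcell import * gives the robot as it stands.
- The arm moves only by the tool servo_tool, never from a script. Its argument "steps" is a list of rows, each an object with "slide": the shift along the tool's x, y, z each as a share of 0.02 m, from -1 to 1, a list of three; "delta_rot": the turn, a rotation vector about the tool's x, y, z each as a share of 0.1 rad, from -1 to 1, a list of three; "gripper": the closure in counts, from 0 (fully open) to 255 (shut). A call has 1 to 12 rows; each row shifts and turns the commanded pose from where the row before left it, along the tool's axes as they then stand; what a row does not reach is not made up. A row lasts 1/12 s, in which the tool goes at most 41.7 mm and 7.16 degrees, less where a joint would pass 70% of its speed; a pose out of reach is approached as far as the arm can. A call with a number of a shift or a turn outside -1 to 1 is refused whole. A call with a gripper value outside its range is refused whole. The fingers move at their own pace and stop on an object; "newtons" is the grip in N (left out, the last holds). Time passes only in rows, so rows that do not move let the fingers close. It gives the time, the measured TCP pose, the force and the opening at its end, in the units of the state.
- state(): the state, without advancing time (a new reading comes with each control period).
- camera(name): name is "scene" or "top" or "wrist"; returns a dict with "frame" (400x640x3 uint8, red, green, blue), "z_map" (400x640 float32, m along the optical axis (not along the pixel's ray), 0 where there is no reading), "mtx" (3x3 intrinsics, pixels), "extrinsics" (4x4, takes a point from world to camera coordinates). Camera axes: x right, y down, z forward; pixel columns grow to the right and rows downward; lengths in m; the calibration is good to about 2 mm. A picture is of the moment at which its call begins.
- sign_off(): hands the job in, once; it reports no verdict.
The state is a dict: "time_s": time; "qpos": joint angles; "qd": joint speeds; "joint_efforts": joint torques, N m; "position": TCP position; "ee_rot": TCP orientation; "contact_force": force on the tool from outside, world axes, zero at the start; "ft_torque": the same for the moment, N m; "opening": finger opening in m.
Only numpy, scipy, OpenCV 4.12 (cv2) and the standard library are available. Lean on these libraries where they do the work, as an engineer would, in place of code of your own. Each camera call takes 0.05 s, during which the arm holds its last target.

## Working session

There is one attempt and no reset: what is moved stays moved. The work goes in short steps, Python scripts to look and compute and a tool call to move; the robot and the scene stay as the last step left them, time stands still between calls to the robot, and variables do not carry over. Pictures are saved under pics/ and viewed, and the job is handed in when it is done.

Besides the shell and the picture viewer there is one more tool, called after "Call:" as name(argument=value, ...) on one line, values as JSON. servo_tool: Moves the arm, as the interface text tells. Shift numbers are shares of 0.02 m and turn numbers shares of 0.1 rad, none past 1 either way. Its arguments: {"type":"object","properties":{"steps":{"type":"array"},"newtons":{"type":"number"}},"required":["steps"]}

```bash
mkdir -p pics; ls
python3 - <<'E'
from workcell import *
import cv2
for n in ("scene","top"):
    c=camera(n); cv2.imwrite(f"pics/{n}0.png",c["frame"][:,:,::-1]); print(n,c["mtx"].tolist(),c["extrinsics"].round(4).tolist())
print(state())
E
```

```text
pics
scene [[368.7375543972189, 0.0, 316.04212649552017], [0.0, 368.7375543972189, 195.96889921144646], [0.0, 0.0, 1.0]] [[-0.8208, 0.5713, 0.0035, 0.3796], [0.4799, 0.6928, -0.5383, -0.1232], [-0.3099, -0.4401, -0.8428, 1.2668], [0.0, 0.0, 0.0, 1.0]]
top [[470.3894071532573, 0.0, 324.06178393112094], [0.0, 470.3894071532573, 202.74127551179717], [0.0, 0.0, 1.0]] [[0.0038, -1.0, 0.0089, -0.0046], [-0.9886, -0.0051, -0.1507, 0.4736], [0.1507, -0.0082, -0.9885, 1.5685], [0.0, 0.0, 0.0, 1.0]]
{'time_s': 0.1, 'qpos': array([-1.28114101,  0.68990984, -0.1945083 ,  1.56625856,  0.15727853,
        0.9025213 , -0.21510233]), 'qd': array([ 0.00226081, -0.00265718, -0.00177265, -0.00259999,  0.00164222,
        0.00070151,  0.0004032 ]), 'joint_efforts': array([-4.20192708e-03, -5.40599978e+01, -1.27161361e+00, -1.58983147e+01,
        9.40551865e-03,  4.41417302e-03, -1.07283168e-05]), 'position': array([0.15808776, 0.60418242, 0.30315284]), 'ee_rot': array([ 7.91523835e-01,  6.11137700e-01, -6.38524578e-04,  5.67852351e-04]), 'contact_force': array([0.36562502, 0.33755548, 0.25506449]), 'ft_torque': array([-0.02842493,  0.03857921, -0.05788994]), 'opening': 0.08528919074906799}
```

View pics/scene0.png

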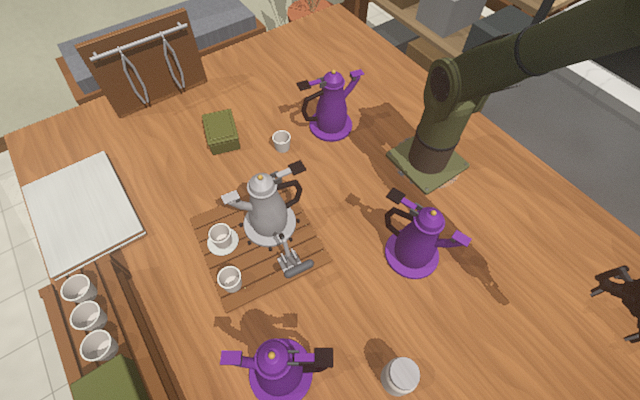

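View pics/top0.png

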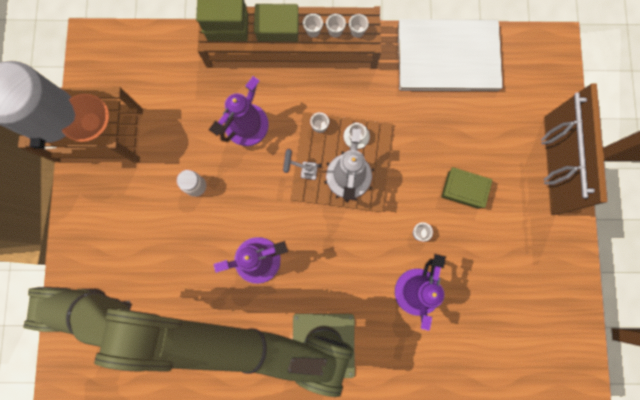

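The steel dallah (scene 268,205; top 349,177) is the only one that isn't purple and it sits on the slatted stand. The three purple look-alikes are at top (245,120), (257,260) and (420,290). I'll enlarge the steel one.

```bash
cat > h.py <<'E'
from workcell import *
import cv2, numpy as np
def proj(c,P):
    P=np.atleast_2d(P); E=c["extrinsics"]; q=P@E[:3,:3].T+E[:3,3]; q=q@c["mtx"].T; return q[:,:2]/q[:,2:]
def ray(c,u,v,z):
    E=c["extrinsics"];R=E[:3,:3];t=E[:3,3];o=-R.T@t
    d=R.T@np.linalg.inv(c["mtx"])@np.array([u,v,1.]);return o+d*(z-o[2])/d[2]
def cloud(c):
    z=c["z_map"];v,u=np.mgrid[:z.shape[0],:z.shape[1]]
    K=c["mtx"];p=np.stack([(u-K[0,2])/K[0,0]*z,(v-K[1,2])/K[1,1]*z,z],-1)
    E=c["extrinsics"];w=(p-E[:3,3])@E[:3,:3];w[z==0]=np.nan;return w
def crop(c,x0,y0,x1,y1,s,name):
    cv2.imwrite("pics/"+name,cv2.resize(c["frame"][y0:y1,x0:x1,::-1],None,fx=s,fy=s,interpolation=cv2.INTER_CUBIC))
E
python3 - <<'E'
from h import *
c=camera("top"); crop(c,270,90,420,230,5,"t1.png")
w=cloud(c); 
m=(abs(w[...,2]-0.018)<0.004); m[:90]=0;m[230:]=0;m[:,:270]=0;m[:,420:]=0
p=w[m][:,:2].astype(np.float32); print(len(p),cv2.minAreaRect(p))
s=camera("scene"); crop(s,180,140,340,320,4,"s1.png")
for n,cc in (("top",c),("scene",s)):
    w=cloud(cc); f=np.isfinite(w[...,2]); 
    # brass ball / highest point of the dallah
    reg=np.zeros(f.shape,bool)
    if n=="top": reg[110:220,280:400]=1
    else: reg[150:290,190:330]=1
    a=w[reg&f]; i=np.argsort(-a[:,2])[:6]; print(n,a[i].round(4).tolist())
E
```

```text
3593 ((0.628908097743988, -0.09867165982723236), (0.49378734827041626, 0.43472036719322205), 3.1059441566467285)
top [[0.5662, -0.0915, 0.2688], [0.5693, -0.0856, 0.2685], [0.5727, -0.0887, 0.2671], [0.576, -0.0888, 0.2661], [0.573, -0.0829, 0.2658], [0.5701, -0.0918, 0.2654]]
scene [[0.5734, -0.0818, 0.2675], [0.5714, -0.0804, 0.2675], [0.5772, -0.085, 0.2669], [0.5719, -0.0895, 0.266], [0.5724, -0.079, 0.2657], [0.5752, -0.0889, 0.265]]
```

View pics/t1.png

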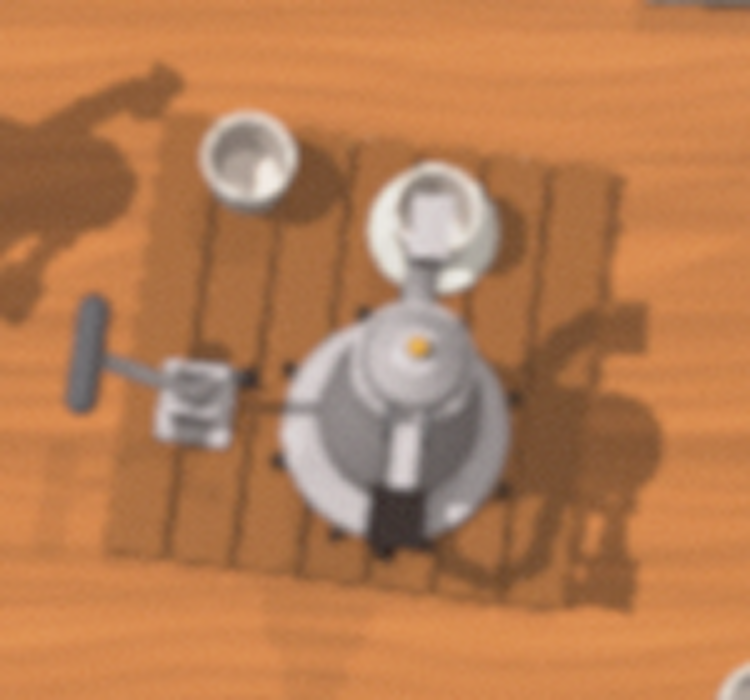

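View pics/s1.png

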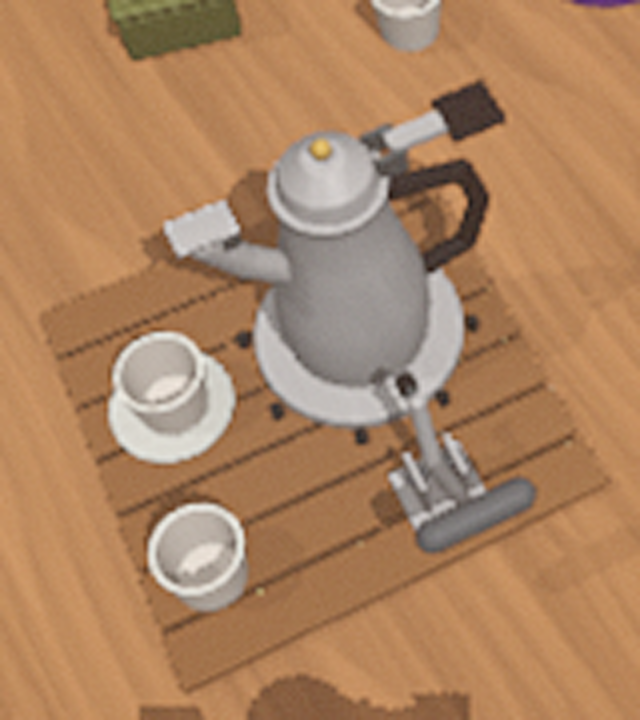

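Close-ups confirm it. The crop shows the grey steel pot with its spout over the cup, the black pad at top crop (397,515) on the robot side, and the clamp bar at crop (87,352) on the +y side, open. Next I fit the stand, dallah and pad poses from marks in both views.

Run:
```python
from h import *
from scipy.optimize import least_squares
t=camera("top"); s=camera("scene")
T=lambda x,y:(270+(x+.5)/5-.5,90+(y+.5)/5-.5); S=lambda x,y:(180+(x+.5)/4-.5,140+(y+.5)/4-.5)
C=np.array([[210,190,18],[210,-130,18],[-110,190,18],[-110,-130,18]])/1e3
obs=[(t,C[0],T(163,112)),(t,C[1],T(622,174)),(t,C[2],T(107,553)),(t,C[3],T(572,603)),
 (s,C[0],S(185,690)),(s,C[1],S(42,318)),(s,C[2],S(608,482))]
def W(p,P):
    c,sn=np.cos(p[2]),np.sin(p[2]); return np.array([p[0]+c*P[0]-sn*P[1],p[1]+sn*P[0]+c*P[1],P[2]])
f=lambda p:np.concatenate([proj(c,W(p,P))[0]-o for c,P,o in obs])
r=least_squares(f,[.55,-.08,-.1]); print(r.x,f(r.x).round(1))
p=r.x
a=np.pi/4; # bar
bar=np.array([0,.138+.1*np.sin(a),.055+.1*np.cos(a)])
for n,P,ot,os_ in (("ball",[0,0,.262],T(419,347),S(320,148)),("pad",[-.1,0,.241],T(397,516),S(469,110)),("bar",bar,T(87,352),S(478,513))):
    print(n,W(p,np.array(P)).round(4),"top",proj(t,W(p,np.array(P)))[0].round(1),np.round(ot,1),"scene",proj(s,W(p,np.array(P)))[0].round(1),np.round(os_,1))
    # two-view triangulation
    g=lambda X:np.concatenate([proj(t,X)[0]-ot,proj(s,X)[0]-os_])
    q=least_squares(g,W(p,np.array(P))); print("  tri",q.x.round(4),q.fun.round(1))
# depth
for c,n,(u,v) in ((t,"top",T(397,516)),(s,"scn",S(469,110)),(t,"top",T(87,352)),(s,"scn",S(478,507))):
    w=cloud(c); v,u=int(round(v)),int(round(u)); print(n,np.nanmedian(w[v-1:v+2,u-1:u+2].reshape(-1,3),0).round(4))
```

```text
[ 0.57206144 -0.08854941 -0.12153862] [ 0.5 -0.4 -1.8 -1.7 -0.6 -0.4 -1.4  1.2 -0.  -0.4 -1.3 -1.6  0.4 -1.4]
ball [ 0.5721 -0.0885  0.262 ] top [353.8 158.6] [353.4 159. ] scene [259.3 175.2] [259.6 176.6]
  tri [ 0.5723 -0.0877  0.2572] [ 0.  -0.1  0.1  0. ]
pad [ 0.4728 -0.0764  0.241 ] top [349.5 192.8] [349.  192.8] scene [296.2 165.3] [296.9 167.1]
  tri [ 0.4729 -0.0747  0.2355] [-0.2  0.2 -0.3 -0.1]
bar [0.5974 0.1186 0.1257] top [287.3 160.9] [287. 160.] scene [299.1 267. ] [299.1 267.9]
  tri [0.5992 0.1204 0.1266] [-0.3  0.3 -0.3 -0.1]
top [ 0.4725 -0.0752  0.2392]
scn [ 0.4739 -0.0691  0.2416]
top [0.5979 0.1191 0.135 ]
scn [0.5983 0.1204 0.1373]
```

The stand fit and the triangulated and depth points agree to about 2 mm for ball, pad and bar. Before travelling I locate the obstacles: the purple pots and the jar.

Run:
```python
from h import *
t=camera("top")
w=cloud(t); f=t["frame"].astype(int)
pur=(f[...,2]>f[...,1]+40)&(f[...,0]>f[...,1]+20)
n,l,st,ce=cv2.connectedComponentsWithStats(pur.astype(np.uint8))
for i in range(1,n):
    if st[i,4]>80:
        a=w[l==i]; print(st[i],np.nanmin(a,0).round(3),np.nanmax(a,0).round(3), a[np.nanargmax(a[:,2])].round(3))
print("jar",w[182,190].round(3),"cupb",w[120,319].round(3))
p=(0.572,-.0882,-.1215);c,s=np.cos(p[2]),np.sin(p[2])
for P in ([0,.27],[0,.24],[0,.209],[0,.146],[-.1,0]): print(P,(p[0]+c*P[0]-s*P[1],p[1]+s*P[0]+c*P[1]))
from scipy.spatial.transform import Rotation as R
print(R.from_quat(state()["ee_rot"]).as_matrix().round(3))
```

```text
[ 218   77   50   69 1519] [ 0.682  0.2   -0.007] [0.932 0.364 0.239] [0.757 0.286 0.239]
[ 214  238   66   45 1548] [ 0.206  0.144 -0.006] [0.355 0.371 0.246] [0.284 0.217 0.246]
[ 395  266   49   64 1860] [ 0.052 -0.391 -0.006] [ 0.259 -0.243  0.242] [ 0.174 -0.328  0.242]
jar [0.529 0.436 0.11 ] cupb [0.77  0.016 0.026]
[0, 0.27] (np.float64(0.60472434695217), np.float64(0.17980954668920657))
[0, 0.24] (np.float64(0.601088308401929), np.float64(0.1500307081681836))
[0, 0.209] (np.float64(0.5973310685666797), np.float64(0.11925924169645988))
[0, 0.146] (np.float64(0.5896953876111735), np.float64(0.05672368080231169))
[-0.1, 0] (np.float64(0.47273720492992344), np.float64(-0.07607987149919626))
[[ 0.253  0.967 -0.   ]
 [ 0.967 -0.253 -0.   ]
 [-0.     0.    -1.   ]]
```

Call:
servo_tool(steps=[{"slide": [0,0,-1],"delta_rot": [0,0,-0.27],"gripper": 255},{"slide": [0,0,-1],"delta_rot": [0,0,-0.27],"gripper": 255},{"slide": [0,0,-1],"delta_rot": [0,0,-0.27],"gripper": 255},{"slide": [0,0,-1],"delta_rot": [0,0,-0.27],"gripper": 255},{"slide": [0,0,-1],"delta_rot": [0,0,-0.27],"gripper": 255},{"slide": [-0.6,0.8,0],"delta_rot": [0,0,0],"gripper": 255},{"slide": [-0.6,0.8,0],"delta_rot": [0,0,0],"gripper": 255},{"slide": [-0.6,0.8,0],"delta_rot": [0,0,0],"gripper": 255},{"slide": [-0.6,0.8,0],"delta_rot": [0,0,0],"gripper": 255}], newtons=40)

```text
time_s: 1.1
position: [0.2164, 0.5486, 0.404]
ee_rot: [0.748, 0.663, 0.0, 0.0]
contact_force: [0.1, 0.1, 0.3]
opening: 0.0004
```

Call:
servo_tool(steps=[{"slide": [-0.74,0.95,0],"delta_rot": [0,0,0],"gripper": 255},{"slide": [-0.74,0.95,0],"delta_rot": [0,0,0],"gripper": 255},{"slide": [-0.74,0.95,0],"delta_rot": [0,0,0],"gripper": 255},{"slide": [-0.74,0.95,0],"delta_rot": [0,0,0],"gripper": 255},{"slide": [-0.74,0.95,0],"delta_rot": [0,0,0],"gripper": 255},{"slide": [-0.74,0.95,0],"delta_rot": [0,0,0],"gripper": 255},{"slide": [-0.74,0.95,0],"delta_rot": [0,0,0],"gripper": 255},{"slide": [-0.74,0.95,0],"delta_rot": [0,0,0],"gripper": 255},{"slide": [-0.74,0.95,0],"delta_rot": [0,0,0],"gripper": 255},{"slide": [-0.74,0.95,0],"delta_rot": [0,0,0],"gripper": 255},{"slide": [-0.74,0.95,0],"delta_rot": [0,0,0],"gripper": 255},{"slide": [-0.74,0.95,0],"delta_rot": [0,0,0],"gripper": 255}])

```text
time_s: 2.1
position: [0.4215, 0.3445, 0.404]
ee_rot: [0.748, 0.663, 0.0, 0.0]
contact_force: [0.9, -0.0, -0.4]
opening: 0.0004
```

Call:
servo_tool(steps=[{"slide": [-0.74,0.95,0],"delta_rot": [0,0,0],"gripper": 255},{"slide": [-0.74,0.95,0],"delta_rot": [0,0,0],"gripper": 255},{"slide": [-0.74,0.95,0],"delta_rot": [0,0,0],"gripper": 255},{"slide": [-0.74,0.95,0],"delta_rot": [0,0,0],"gripper": 255},{"slide": [-0.74,0.95,0],"delta_rot": [0,0,0],"gripper": 255},{"slide": [-0.74,0.95,0],"delta_rot": [0,0,0],"gripper": 255},{"slide": [-0.74,0.95,0],"delta_rot": [0,0,0],"gripper": 255},{"slide": [-0.74,0.95,0],"delta_rot": [0,0,0],"gripper": 255},{"slide": [0,0,0],"delta_rot": [0,0,0],"gripper": 255}])

```text
time_s: 2.85
position: [0.5612, 0.204, 0.4035]
ee_rot: [0.751, 0.66, -0.0, 0.002]
contact_force: [0.5, -0.5, -0.0]
opening: 0.0
```

Call:
servo_tool(steps=[{"slide": [-0.6,0.8,0],"delta_rot": [0,0,0],"gripper": 255},{"slide": [-0.6,0.8,0],"delta_rot": [0,0,0],"gripper": 255},{"slide": [0,0,1],"delta_rot": [0,0,0],"gripper": 255},{"slide": [0,0,1],"delta_rot": [0,0,0],"gripper": 255},{"slide": [0,0,1],"delta_rot": [0,0,0],"gripper": 255},{"slide": [0,0,1],"delta_rot": [0,0,0],"gripper": 255},{"slide": [0,0,1],"delta_rot": [0,0,0],"gripper": 255},{"slide": [0,0,1],"delta_rot": [0,0,0],"gripper": 255},{"slide": [0,0,0],"delta_rot": [0,0,0],"gripper": 255}])

```text
time_s: 3.6
position: [0.584, 0.1815, 0.28]
ee_rot: [0.748, 0.663, -0.004, -0.001]
contact_force: [-0.6, -0.6, -0.3]
opening: -0.0002
```

Run:
```python
from h import *
s=camera("scene"); crop(s,180,60,440,340,2,"s2.png"); st=state(); print(st["position"],st["contact_force"])
```

```text
[0.58499403 0.18179826 0.2821496 ] [ 0.04558835 -0.64542427  0.54959182]
```

View pics/s2.png

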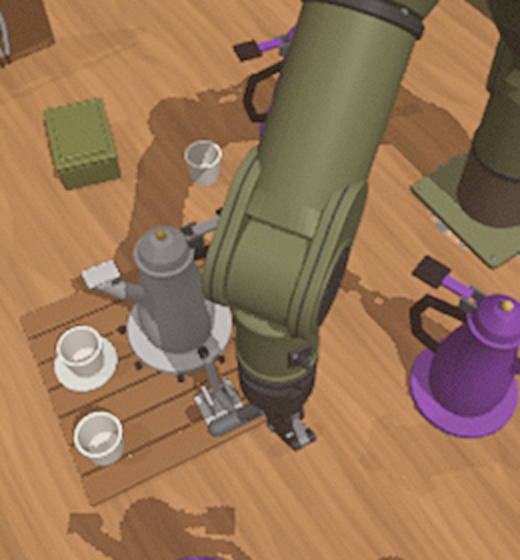

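The fingertips (crop 295,435) are beyond the bar (crop 230,418) on the +y side and clear of everything. Down to bar height.

Call:
servo_tool(steps=[{"slide": [0,0.25,0.93],"delta_rot": [0,0,0],"gripper": 255},{"slide": [0,0.25,0.93],"delta_rot": [0,0,0],"gripper": 255},{"slide": [0,0,0.93],"delta_rot": [0,0,0],"gripper": 255},{"slide": [0,0,0.93],"delta_rot": [0,0,0],"gripper": 255},{"slide": [0,0,0.93],"delta_rot": [0,0,0],"gripper": 255},{"slide": [0,0,0],"delta_rot": [0,0,0],"gripper": 255},{"slide": [-0.5,0,0],"delta_rot": [0,0,0],"gripper": 255},{"slide": [-0.5,0,0],"delta_rot": [0,0,0],"gripper": 255},{"slide": [0,0,0],"delta_rot": [0,0,0],"gripper": 255}])

```text
time_s: 4.4
position: [0.5948, 0.1571, 0.1926]
ee_rot: [0.75, 0.662, -0.0, 0.002]
contact_force: [-0.6, -0.3, 0.7]
opening: 0.0001
```

Run:
```python
from h import *
s=camera("scene"); crop(s,180,140,340,320,4,"s3.png"); st=state(); print(st["position"],st["contact_force"])
```

```text
[0.59479308 0.15845598 0.19251732] [-0.05789637 -0.31654413 -0.43984841]
```

View pics/s3.png

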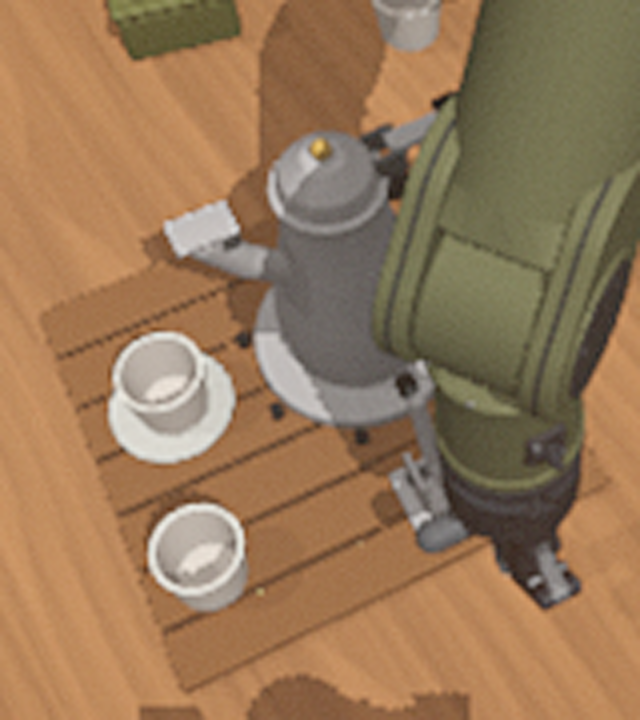

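Call:
servo_tool(steps=[{"slide": [-0.4,0,0],"delta_rot": [0,0,0],"gripper": 255},{"slide": [-0.4,0,0],"delta_rot": [0,0,0],"gripper": 255},{"slide": [-0.3,0,0],"delta_rot": [0,0,0],"gripper": 255},{"slide": [-0.3,0,0],"delta_rot": [0,0,0],"gripper": 255},{"slide": [-0.3,0,0],"delta_rot": [0,0,0],"gripper": 255},{"slide": [-0.3,0,0],"delta_rot": [0,0,0],"gripper": 255}])

```text
time_s: 4.95
position: [0.5909, 0.1377, 0.1963]
ee_rot: [0.745, 0.667, 0.013, -0.006]
contact_force: [-6.1, 31.4, 28.7]
opening: -0.0
```

Run:
```python
from h import *
s=camera("scene"); crop(s,180,140,340,320,4,"s4.png"); st=state(); print(st["position"],st["contact_force"])
```

```text
[0.5908667  0.1374598  0.19680001] [-5.28640969 24.75213887 23.84963376]
```

View pics/s4.png

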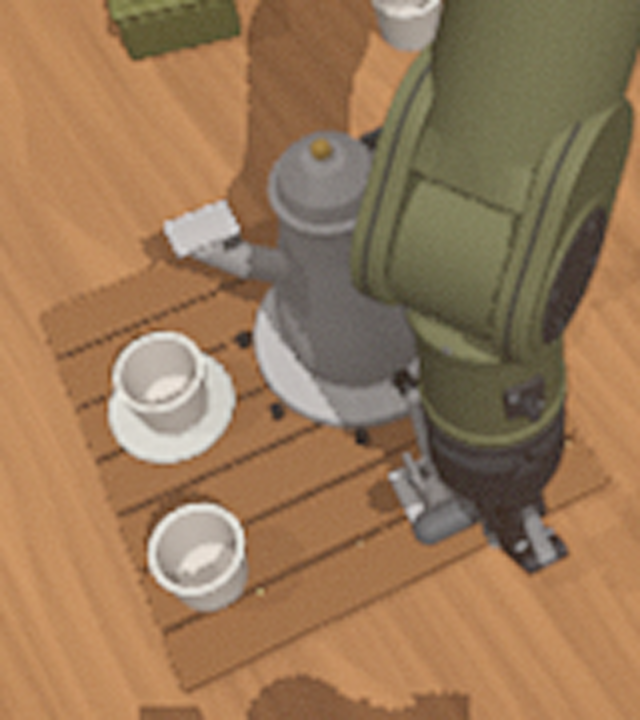

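Jammed: about 25 N back and 24 N up. The contact is at the rounding of the fingertip, only about 6 mm below the bar's centre. I back off, go lower, then push while following the arc.

Call:
servo_tool(steps=[{"slide": [1,0,0],"delta_rot": [0,0,0],"gripper": 255},{"slide": [0.9,0,0],"delta_rot": [0,0,0],"gripper": 255},{"slide": [0,0,0],"delta_rot": [0,0,0],"gripper": 255},{"slide": [0,0,0.6],"delta_rot": [0,0,0],"gripper": 255},{"slide": [0,0,0.6],"delta_rot": [0,0,0],"gripper": 255},{"slide": [0,0,0],"delta_rot": [0,0,0],"gripper": 255}])

```text
time_s: 5.5
position: [0.5921, 0.1561, 0.1637]
ee_rot: [0.749, 0.662, -0.003, -0.0]
contact_force: [-0.9, -0.5, -0.6]
opening: 0.0002
```

Run:
```python
from h import *
s=camera("scene"); crop(s,240,220,340,300,6,"s5.png"); st=state(); print(st["position"],st["ee_rot"],st["contact_force"])
s=camera("wrist");crop(s,0,0,640,400,1,"w5.png")
```

```text
[0.59240816 0.15641919 0.16458624] [ 7.49173776e-01  6.62368269e-01 -2.61369515e-03 -3.13659015e-04] [-0.19486538 -0.8378268  -0.18115437]
```

View pics/s5.png

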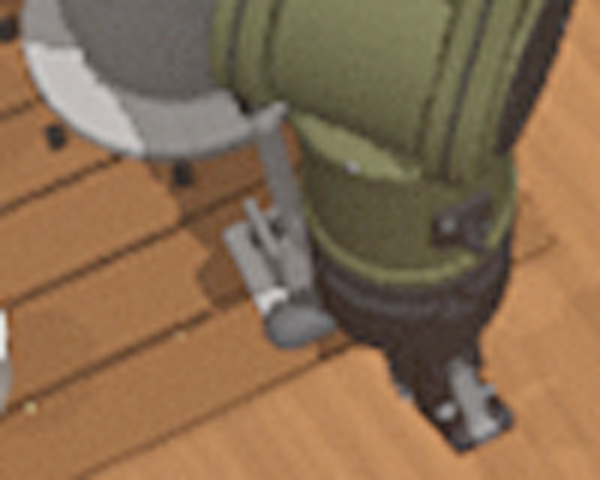

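View pics/w5.png

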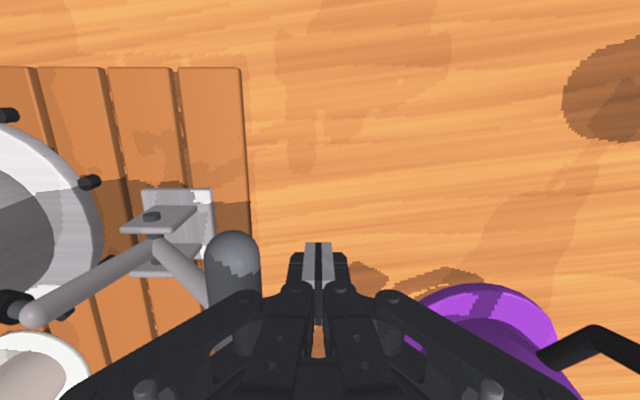

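The wrist view shows the grey pad tips at (318,245) standing proud of a stepped black finger back, with spread linkages at (190,330). The jaw-direction side is therefore a poor pushing face. I'll back off and turn the tool 90° so the flat 22 mm side pushes.

Run:
```python
from h import *
print(state()["qpos"].round(3))
```

```text
[-0.242  0.858 -0.166  1.707  0.226  0.598  0.909]
```

Call:
servo_tool(steps=[{"slide": [1,0,-0.5],"delta_rot": [0,0,0],"gripper": 255},{"slide": [0.5,0,-0.3],"delta_rot": [0,0,-0.7],"gripper": 255},{"slide": [0,0,0],"delta_rot": [0,0,-1],"gripper": 255},{"slide": [0,0,0],"delta_rot": [0,0,-1],"gripper": 255},{"slide": [0,0,0],"delta_rot": [0,0,-1],"gripper": 255},{"slide": [0,0,0],"delta_rot": [0,0,-1],"gripper": 255},{"slide": [0,0,0],"delta_rot": [0,0,-1],"gripper": 255},{"slide": [0,0,0],"delta_rot": [0,0,-1],"gripper": 255},{"slide": [0,0,0],"delta_rot": [0,0,-1],"gripper": 255},{"slide": [0,0,0],"delta_rot": [0,0,-1],"gripper": 255},{"slide": [0,0,0],"delta_rot": [0,0,-1],"gripper": 255}])

```text
time_s: 6.52
position: [0.5974, 0.1875, 0.1829]
ee_rot: [0.351, 0.936, -0.0, 0.0]
contact_force: [-1.0, 0.2, 0.5]
opening: -0.0002
```

Call:
servo_tool(steps=[{"slide": [0,0,0],"delta_rot": [0,0,-1],"gripper": 255},{"slide": [0,0,0],"delta_rot": [0,0,-1],"gripper": 255},{"slide": [0,0,0],"delta_rot": [0,0,-1],"gripper": 255},{"slide": [0,0,0],"delta_rot": [0,0,-1],"gripper": 255},{"slide": [0,0,0],"delta_rot": [0,0,-1],"gripper": 255},{"slide": [0,0,0],"delta_rot": [0,0,-1],"gripper": 255},{"slide": [0,0,0],"delta_rot": [0,0,0],"gripper": 255}])

```text
time_s: 7.1
position: [0.5974, 0.1874, 0.1826]
ee_rot: [0.06, 0.998, -0.0, -0.0]
contact_force: [0.5, -0.1, -0.2]
opening: 0.0001
```

Run:
```python
from h import *
from scipy.spatial.transform import Rotation as R
st=state(); M=R.from_quat(st["ee_rot"]).as_matrix(); print(st["position"],st["qpos"].round(2),st["contact_force"]); print(M.round(3))
d=st["position"][:2]-[.572,-.0882]; print("stand xy", d@[.9926,-.1212], d@[.1212,.9926])
s=camera("wrist");crop(s,0,0,640,400,1,"w6.png")
```

```text
[0.59743116 0.18735511 0.18261504] [-0.06  0.9  -0.59  1.65  0.66  0.8   2.07] [ 0.46306288 -0.10202206 -0.21681218]
[[-0.993  0.12  -0.   ]
 [ 0.12   0.993 -0.001]
 [ 0.    -0.001 -1.   ]]
stand xy -0.008154306364844177 0.2765982569163098
```

View pics/w6.png

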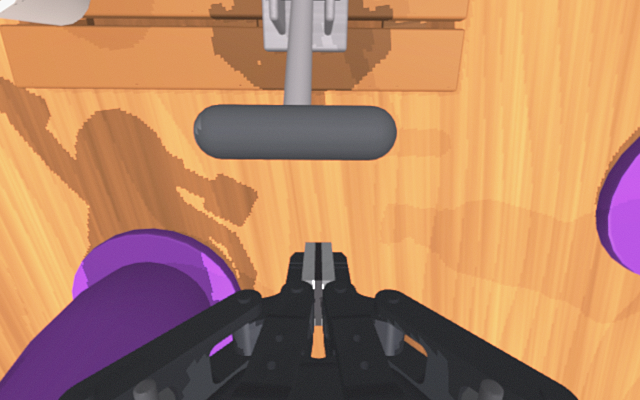

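The bar (wrist 295,132) now lies square ahead of the closed fingertips (318,245). The pushing direction is tool -y.

Call:
servo_tool(steps=[{"slide": [0,-0.6,0.1],"delta_rot": [0,0,0],"gripper": 255},{"slide": [0,-0.6,0.1],"delta_rot": [0,0,0],"gripper": 255},{"slide": [0,-0.6,0],"delta_rot": [0,0,0],"gripper": 255},{"slide": [0,-0.3,0],"delta_rot": [0,0,0],"gripper": 255},{"slide": [0,-0.3,0],"delta_rot": [0,0,0],"gripper": 255},{"slide": [0,-0.3,-0.15],"delta_rot": [0,0,0],"gripper": 255},{"slide": [0,-0.3,-0.2],"delta_rot": [0,0,0],"gripper": 255}])

```text
time_s: 7.73
position: [0.5905, 0.1338, 0.1877]
ee_rot: [0.06, 0.998, 0.005, 0.002]
contact_force: [-1.3, 9.5, 7.0]
opening: -0.0003
```

Call:
servo_tool(steps=[{"slide": [0,-0.3,-0.2],"delta_rot": [0,0,0],"gripper": 255},{"slide": [0,-0.3,-0.2],"delta_rot": [0,0,0],"gripper": 255},{"slide": [0,-0.3,-0.2],"delta_rot": [0,0,0],"gripper": 255}])

```text
time_s: 7.98
position: [0.5883, 0.1131, 0.1993]
ee_rot: [0.06, 0.998, 0.002, 0.001]
contact_force: [-0.2, 2.2, 2.1]
opening: -0.0004
```

Run:
```python
from h import *
st=state(); print(st["position"],st["contact_force"])
d=st["position"][:2]-[.572,-.0882]; print("stand xy", d@[.9926,-.1212], d@[.1212,.9926])
s=camera("wrist");crop(s,0,0,640,400,1,"w7.png")
```

```text
[0.58825793 0.11312689 0.19927092] [-0.19539667  2.22494098  2.14500428]
stand xy -0.008263199699019386 0.20180753684669941
```

View pics/w7.png

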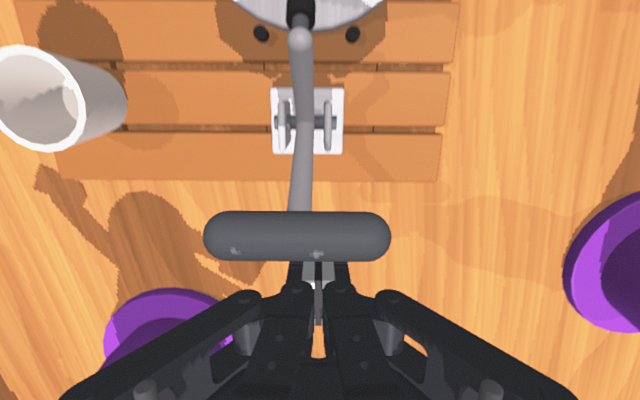

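Call:
servo_tool(steps=[{"slide": [0,-0.3,-0.1],"delta_rot": [0,0,0],"gripper": 255},{"slide": [0,-0.3,-0.1],"delta_rot": [0,0,0],"gripper": 255},{"slide": [0,-0.3,-0.1],"delta_rot": [0,0,0],"gripper": 255},{"slide": [0,-0.3,-0.1],"delta_rot": [0,0,0],"gripper": 255},{"slide": [0,-0.3,0],"delta_rot": [0,0,0],"gripper": 255},{"slide": [0,-0.3,0],"delta_rot": [0,0,0],"gripper": 255},{"slide": [0,-0.25,0],"delta_rot": [0,0,0],"gripper": 255},{"slide": [0,-0.25,0],"delta_rot": [0,0,0],"gripper": 255}])

```text
time_s: 8.7
position: [0.5819, 0.0646, 0.2056]
ee_rot: [0.061, 0.998, -0.0, -0.0]
contact_force: [-0.6, 0.5, 0.4]
opening: 0.0004
```

Run:
```python
from h import *
st=state(); print(st["position"],st["contact_force"])
d=st["position"][:2]-[.572,-.0882]; print("stand xy", d@[.9926,-.1212], d@[.1212,.9926])
s=camera("wrist");crop(s,0,0,640,400,1,"w8.png")
```

```text
[0.58187328 0.06457929 0.20555593] [-0.64276879  0.50093479  0.38940062]
stand xy -0.008716634795370532 0.15284535988259015
```

View pics/w8.png

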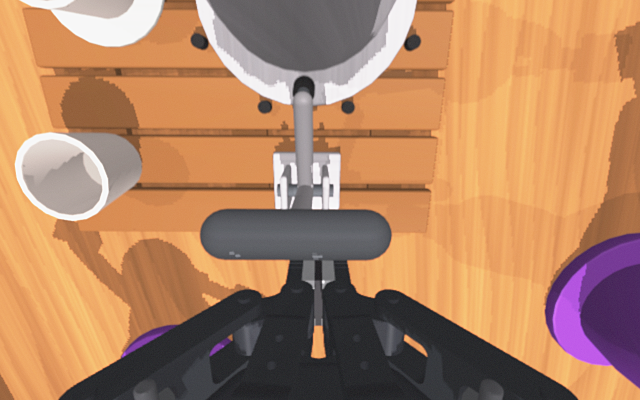

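Call:
servo_tool(steps=[{"slide": [0,-0.25,0],"delta_rot": [0,0,0],"gripper": 255},{"slide": [0,-0.25,0],"delta_rot": [0,0,0],"gripper": 255},{"slide": [0,0,0],"delta_rot": [0,0,0],"gripper": 255},{"slide": [0,0,0],"delta_rot": [0,0,0],"gripper": 255},{"slide": [0,0,0],"delta_rot": [0,0,0],"gripper": 255}])

```text
time_s: 9.17
position: [0.581, 0.0561, 0.2059]
ee_rot: [0.061, 0.998, 0.0, 0.0]
contact_force: [0.1, 0.3, 0.0]
opening: -0.0001
```

Run:
```python
from h import *
st=state(); print(st["position"],st["contact_force"])
d=st["position"][:2]-[.572,-.0882]; print("stand xy", d@[.9926,-.1212], d@[.1212,.9926])
s=camera("wrist");crop(s,0,0,640,400,1,"w9.png")
```

```text
[0.5809679  0.05605767 0.20592061] [0.07893113 0.25198459 0.03648754]
stand xy -0.008582492368317643 0.144277076143401
```

View pics/w9.png

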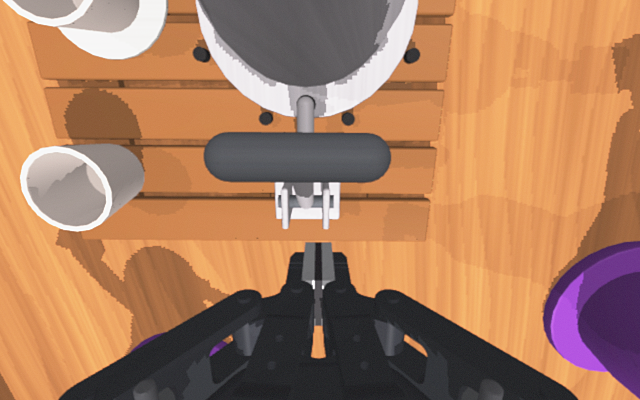

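The bar has dropped away toward the dallah and the arm's foot is at the dallah's foot (wrist 305,100). I check it numerically.

Run:
```python
from h import *
s=camera("wrist"); w=cloud(s); 
for u,v in ((240,157),(297,157),(350,157)):
    a=np.nanmedian(w[v-8:v+9,u-2:u+3].reshape(-1,3),0); d=a[:2]-[.572,-.0882]; print(a.round(4),"stand",(d@[.9926,-.1212]).round(4),(d@[.1212,.9926]).round(4))
t=camera("scene"); crop(t,180,110,340,300,4,"s9.png")
```

```text
[ 0.6059 -0.003   0.152 ] stand 0.0233 0.0887
[ 5.829e-01 -3.000e-04  1.519e-01] stand 0.0001 0.0886
[0.5614 0.0024 0.152 ] stand -0.0215 0.0887
```

View pics/s9.png

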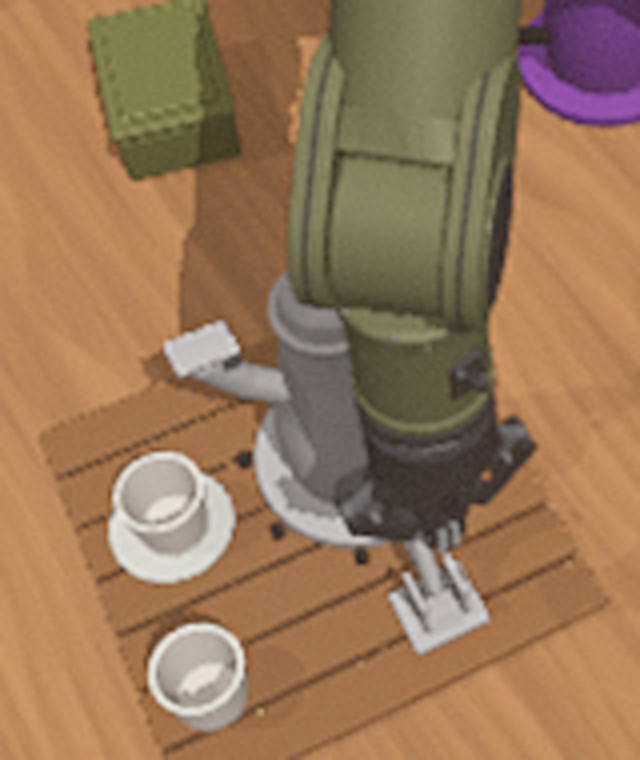

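The bar is at stand y 88.7 mm with its top at 152 mm, so the clamp is shut as specified. Now up and over to the lever pad.

Call:
servo_tool(steps=[{"slide": [0,0.1,-0.97],"delta_rot": [0,0,0],"gripper": 255},{"slide": [0,0,-0.97],"delta_rot": [0,0,0],"gripper": 255},{"slide": [0,0,-0.97],"delta_rot": [0,0,0],"gripper": 255},{"slide": [0,0,-0.97],"delta_rot": [0,0,0],"gripper": 255},{"slide": [0,0,-0.97],"delta_rot": [0,0,0],"gripper": 255},{"slide": [0,0,-0.97],"delta_rot": [0,0,0],"gripper": 255},{"slide": [0,0,-0.97],"delta_rot": [0,0,0],"gripper": 255},{"slide": [0,0,-0.97],"delta_rot": [0,0,0],"gripper": 255},{"slide": [0,0,-0.97],"delta_rot": [0,0,0],"gripper": 255}])

```text
time_s: 10.07
position: [0.5809, 0.058, 0.3815]
ee_rot: [0.06, 0.998, 0.0, -0.0]
contact_force: [-0.5, -0.1, -0.5]
opening: 0.0001
```

Call:
servo_tool(steps=[{"slide": [0.67,-0.9,0],"delta_rot": [0,0,0],"gripper": 255},{"slide": [0.67,-0.9,0],"delta_rot": [0,0,0],"gripper": 255},{"slide": [0.67,-0.9,0],"delta_rot": [0,0,0],"gripper": 255},{"slide": [0.67,-0.9,0],"delta_rot": [0,0,0],"gripper": 255},{"slide": [0.67,-0.9,0],"delta_rot": [0,0,0],"gripper": 255},{"slide": [0.67,-0.9,0],"delta_rot": [0,0,0],"gripper": 255},{"slide": [0.67,-0.9,0],"delta_rot": [0,0,0],"gripper": 255},{"slide": [0.67,-0.9,0],"delta_rot": [0,0,0],"gripper": 255},{"slide": [0,0,0],"delta_rot": [0,-0.75,0],"gripper": 255},{"slide": [0,0,0],"delta_rot": [0,-0.75,0],"gripper": 255},{"slide": [0,0,0],"delta_rot": [0,-0.75,0],"gripper": 255},{"slide": [0,0,0],"delta_rot": [0,0,0],"gripper": 255}])

```text
time_s: 11.07
position: [0.455, -0.072, 0.3803]
ee_rot: [0.06, 0.992, -0.008, 0.112]
contact_force: [-0.4, -0.3, -0.2]
opening: 0.0003
```

```bash
cat >> h.py <<'E'
from scipy.spatial.transform import Rotation as R
def report():
    st=state(); M=R.from_quat(st["ee_rot"]).as_matrix(); tip=st["position"]+.073*M[:,2]
    d=tip[:2]-[.572,-.0882]
    print("t",round(st["time_s"],2),"tcp",st["position"].round(4),"tip stand",(d@[.9926,-.1212]).round(4),(d@[.1212,.9926]).round(4),tip[2].round(4),"F",st["contact_force"].round(1),"tool z",M[:,2].round(3),"x",M[:,0].round(3),"q",st["qpos"].round(2))
E
python3 - <<'E'
from h import *
report()
s=camera("wrist");crop(s,0,0,640,400,1,"w10.png"); s=camera("scene"); crop(s,180,110,380,300,4,"s10.png")
E
```

```text
t 11.07 tcp [ 0.455  -0.072   0.3803] tip stand -0.1018 0.0018 0.3092 F [-0.4 -0.3 -0.2] tool z [ 0.221 -0.029 -0.975] x [-0.968  0.116 -0.223] q [ 0.63  0.38 -0.81  2.07  0.55  0.66  2.49]
```

View pics/w10.png

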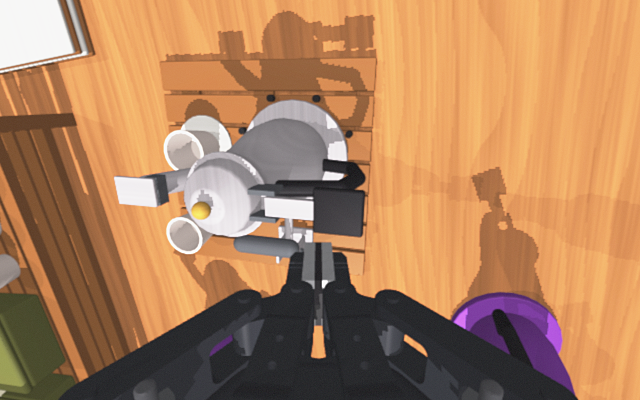

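View pics/s10.png

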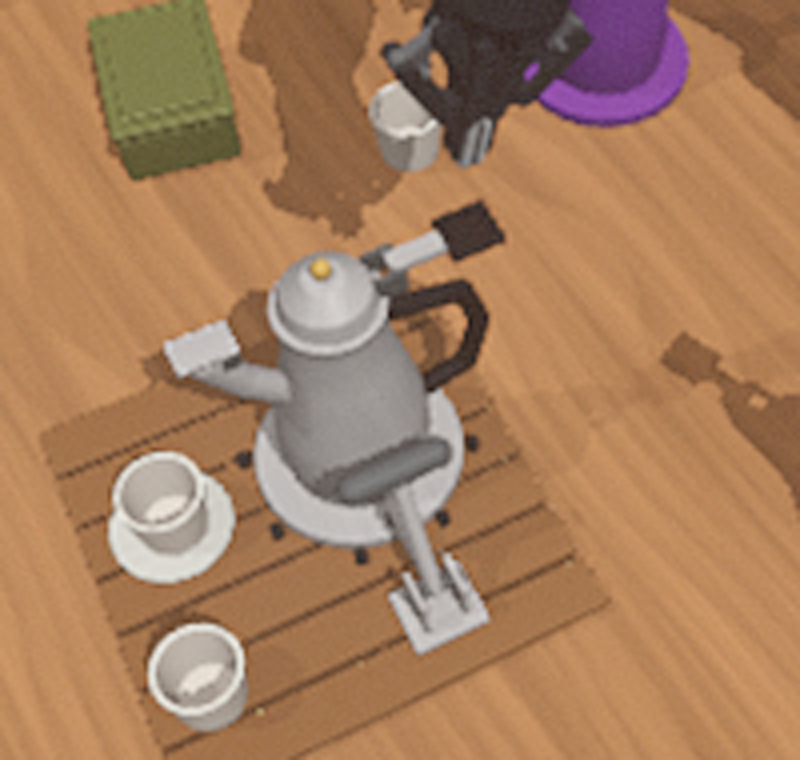

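The clamp is shut on the foot (scene crop 385,510), and the pad is at scene crop (468,230) and wrist (338,212). Joint 7 is near its range, so I back the yaw off a little and go above the pad.

Call:
servo_tool(steps=[{"slide": [0,0,0],"delta_rot": [0,0,1],"gripper": 255},{"slide": [0,0,0],"delta_rot": [0,0,1],"gripper": 255},{"slide": [0,0,0],"delta_rot": [0,0,1],"gripper": 255},{"slide": [0.16,-0.05,0.72],"delta_rot": [0,0,0],"gripper": 255},{"slide": [0.16,-0.05,0.72],"delta_rot": [0,0,0],"gripper": 255},{"slide": [0.16,-0.05,0.72],"delta_rot": [0,0,0],"gripper": 255},{"slide": [0,0,0],"delta_rot": [0,0,0],"gripper": 255}])

```text
time_s: 11.75
position: [0.4568, -0.0722, 0.3339]
ee_rot: [0.208, 0.972, 0.01, 0.109]
contact_force: [-0.2, -0.2, 1.0]
opening: 0.0
```

Run:
```python
from h import *
report()
s=camera("scene"); crop(s,230,110,330,200,7,"s11.png"); w=cloud(s)
f=s["frame"].astype(int).sum(2)
m=np.zeros(f.shape,bool); m[155:180,285:312]=1; m&=(f<200)&(w[...,2]>.228)&(w[...,2]<.25)
a=w[m]; d=a[:,:2]-[.572,-.0882]; print(len(a),"pad stand x",(d@[.9926,-.1212]).min(),(d@[.9926,-.1212]).max(),"y",(d@[.1212,.9926]).min(),(d@[.1212,.9926]).max(),np.median(a[:,2]))
```

```text
t 11.75 tcp [ 0.4568 -0.0722  0.3339] tip stand -0.1004 0.002 0.2627 F [-0.2 -0.2  1. ] tool z [ 0.216 -0.026 -0.976] x [-0.89   0.406 -0.208] q [ 0.49  0.42 -0.64  2.14  0.62  0.51  2.13]
134 pad stand x -0.11656461132423734 -0.08191362916145545 y -0.012548518270861548 0.0221920075275167 0.24136901314535575
```

View pics/s11.png

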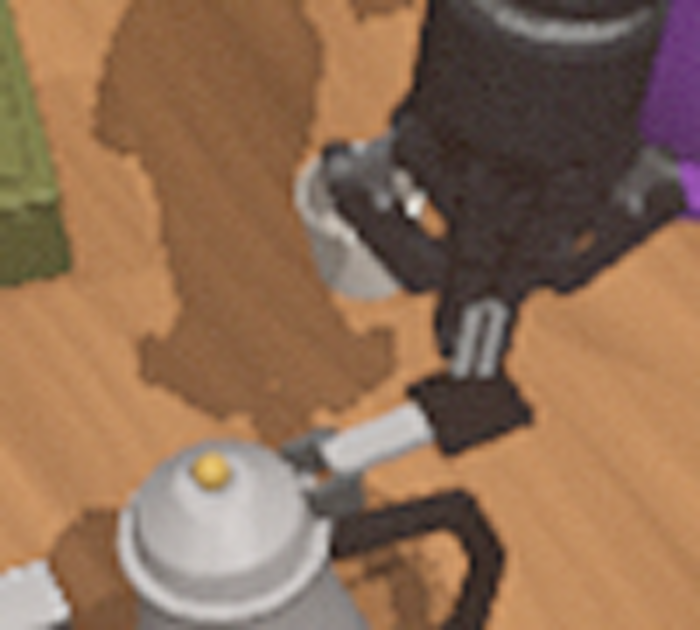

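Call:
servo_tool(steps=[{"slide": [0.1,-0.03,0.49],"delta_rot": [0,0,0],"gripper": 255},{"slide": [0.1,-0.03,0.49],"delta_rot": [0,0,0],"gripper": 255},{"slide": [0.05,-0.015,0.25],"delta_rot": [0,0,0],"gripper": 255},{"slide": [0.03,-0.01,0.15],"delta_rot": [0,0,0],"gripper": 255},{"slide": [0,0,0],"delta_rot": [0,0,0],"gripper": 255},{"slide": [0,0,0],"delta_rot": [0,0,0],"gripper": 255}])

```text
time_s: 12.3
position: [0.4583, -0.0721, 0.3085]
ee_rot: [0.208, 0.972, 0.01, 0.112]
contact_force: [-1.4, 0.4, 2.7]
opening: -0.0001
```

Run:
```python
from h import *
report()
s=camera("scene"); crop(s,210,140,310,210,7,"s12.png"); report()
```

```text
t 12.3 tcp [ 0.4583 -0.0721  0.3085] tip stand -0.0985 0.0022 0.2374 F [-1.4  0.4  2.7] tool z [ 0.223 -0.027 -0.975] x [-0.888  0.406 -0.214] q [ 0.43  0.46 -0.56  2.18  0.71  0.43  2.04]
t 12.35 tcp [ 0.4582 -0.0721  0.3086] tip stand -0.0985 0.0022 0.2375 F [-0.6 -0.7  2.4] tool z [ 0.223 -0.027 -0.974] x [-0.888  0.406 -0.214] q [ 0.43  0.46 -0.56  2.18  0.71  0.43  2.04]
```

View pics/s12.png

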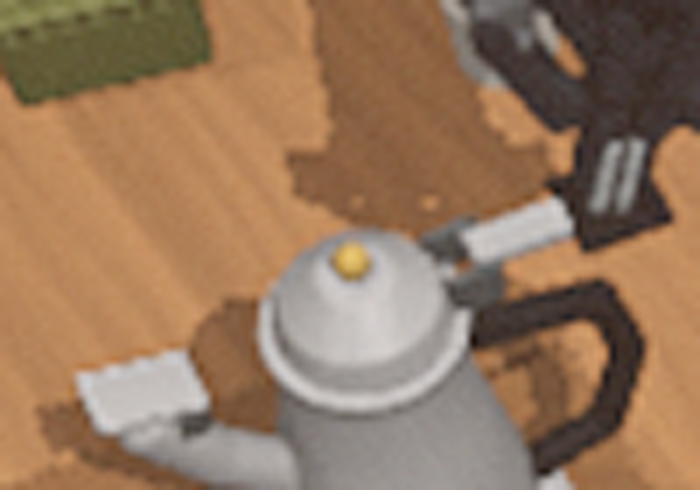

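Force 2.4 N and 3.5 mm of travel agree with the given spring. Pressing on to half way.

Call:
servo_tool(steps=[{"slide": [0.04,-0.013,0.19],"delta_rot": [0,0,0],"gripper": 255},{"slide": [0.04,-0.013,0.19],"delta_rot": [0,0,0],"gripper": 255},{"slide": [0.02,-0.007,0.1],"delta_rot": [0,0,0],"gripper": 255},{"slide": [0,0,0],"delta_rot": [0,0,0],"gripper": 255},{"slide": [0,0,0],"delta_rot": [0,0,0],"gripper": 255},{"slide": [0,0,0],"delta_rot": [0,0,0],"gripper": 255}])

```text
time_s: 12.85
position: [0.4586, -0.0721, 0.2985]
ee_rot: [0.208, 0.972, 0.01, 0.113]
contact_force: [-0.9, -0.1, 6.5]
opening: 0.0002
```

Run:
```python
from h import *
report()
```

```text
t 12.85 tcp [ 0.4586 -0.0721  0.2985] tip stand -0.0981 0.0022 0.2274 F [-0.9 -0.1  6.5] tool z [ 0.224 -0.027 -0.974] x [-0.888  0.406 -0.215] q [ 0.41  0.47 -0.53  2.19  0.75  0.4   2.  ]
```

Run:
```python
from h import *
acc=[]
for k in range(3):
    s=camera("scene"); w=cloud(s); st=state(); print(st["contact_force"].round(1),st["position"].round(4))
    reg=np.zeros(w.shape[:2],bool); reg[165:215,200:250]=1
    d=w[...,:2]-[.572,-.0882]; sx=d@[.9926,-.1212]; sy=d@[.1212,.9926]
    m=reg&(sx>.055)&(sx<.13)&(abs(sy)<.03)&(w[...,2]>.2); acc.append(np.c_[sx[m],sy[m],w[...,2][m]])
a=np.concatenate(acc); print(len(a))
from sys import stdout
i=np.argsort(a[:,0]); print(a[i][::6].round(3).tolist())
crop(s,200,130,320,220,6,"s13.png")
```

```text
[-0.5  1.   7.5] [ 0.4585 -0.0722  0.2985]
[-0.3  0.5  5.9] [ 0.4586 -0.0722  0.2985]
[-0.   0.7  6.3] [ 0.4585 -0.0722  0.2986]
650
[[0.062, 0.012, 0.228], [0.062, 0.007, 0.231], [0.063, -0.006, 0.227], [0.063, 0.002, 0.231], [0.063, 0.013, 0.223], [0.064, -0.001, 0.231], [0.064, 0.007, 0.233], [0.065, 0.007, 0.201], [0.065, 0.016, 0.218], [0.065, 0.002, 0.232], [0.066, -0.011, 0.233], [0.067, 0.013, 0.235], [0.067, -0.007, 0.234], [0.067, -0.006, 0.235], [0.068, 0.016, 0.234], [0.068, 0.004, 0.236], [0.068, 0.012, 0.225], [0.068, 0.008, 0.2], [0.069, 0.012, 0.235], [0.069, 0.014, 0.224], [0.069, 0.015, 0.225], [0.07, 0.015, 0.234], [0.07, 0.01, 0.238], [0.07, 0.011, 0.225], [0.07, 0.013, 0.214], [0.071, 0.013, 0.237], [0.071, 0.0, 0.238], [0.071, 0.008, 0.239], [0.072, 0.014, 0.221], [0.072, 0.01, 0.239], [0.073, -0.003, 0.239], [0.073, -0.008, 0.241], [0.073, 0.015, 0.218], [0.074, 0.006, 0.239], [0.074, 0.008, 0.241], [0.074, -0.006, 0.241], [0.074, 0.015, 0.223], [0.075, 0.01, 0.24], [0.075, 0.005, 0.242], [0.075, 0.012, 0.201], [0.075, 0.014, 0.219], [0.076, 0.012, 0.211], [0.0
[... 835 characters left out ...]
214], [0.086, 0.013, 0.253], [0.086, -0.001, 0.252], [0.087, 0.006, 0.225], [0.087, 0.013, 0.211], [0.087, 0.008, 0.251], [0.087, 0.012, 0.22], [0.088, -0.004, 0.253], [0.088, 0.003, 0.226], [0.088, 0.013, 0.255], [0.089, 0.007, 0.255], [0.089, -0.007, 0.254], [0.089, -0.003, 0.223], [0.089, 0.015, 0.253], [0.089, 0.009, 0.254], [0.09, 0.006, 0.222], [0.09, -0.002, 0.257], [0.09, 0.011, 0.216], [0.091, 0.014, 0.257], [0.091, -0.008, 0.254], [0.091, 0.004, 0.225], [0.092, 0.015, 0.255], [0.092, 0.001, 0.253], [0.092, -0.005, 0.255], [0.092, -0.002, 0.222], [0.093, 0.002, 0.251], [0.093, -0.003, 0.254], [0.093, 0.008, 0.223], [0.094, 0.007, 0.218], [0.095, 0.008, 0.214], [0.096, 0.004, 0.215]]
```

View pics/s13.png

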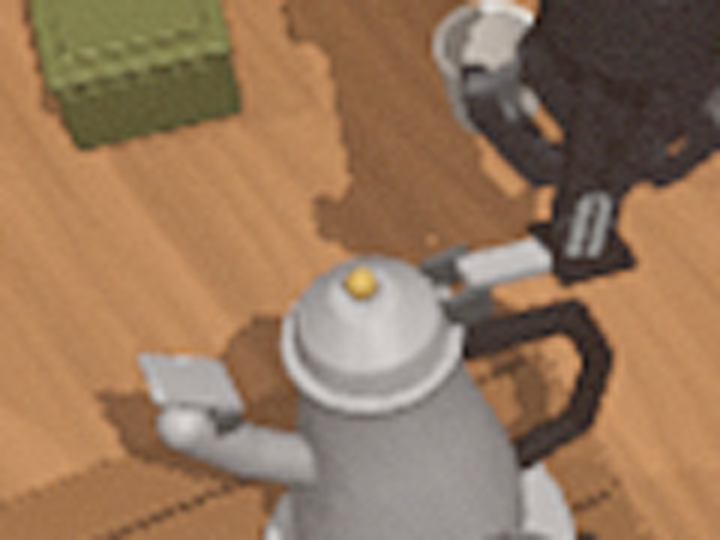

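```bash
cat > flap.py <<'E'
from h import *
acc=[]; F=[]
for k in range(3):
    s=camera("scene"); w=cloud(s); F.append(state()["contact_force"])
    d=w[...,:2]-[.572,-.0882]; sx=d@[.9926,-.1212]; sy=d@[.1212,.9926]
    reg=np.zeros(w.shape[:2],bool); reg[165:215,200:250]=1
    m=reg&(sx>.064)&(sx<.09)&(abs(sy)<.013)&(w[...,2]>.1+.0+.2-.07+.7*(sx-.064)-.006); acc.append(np.c_[sx[m],sy[m],w[...,2][m]])
a=np.concatenate(acc)
for it in range(5):
    c=a.mean(0); n=np.linalg.svd(a-c)[2][2]; r=abs((a-c)@n); a=a[r<.0025]
n*=np.sign(n[2]); th=np.arctan2(-n[0],n[2]); print(len(a),"flap",th,"lever",th/3,"side tilt",n[1],"F",np.mean(F,0)); report()
E
python3 flap.py
```

```text
251 flap 0.7368782036033259 lever 0.2456260678677753 side tilt 0.002988611975208651 F [-0.13063426  0.35614501  6.38339989]
t 13.15 tcp [ 0.4585 -0.0722  0.2986] tip stand -0.0981 0.0022 0.2274 F [-1.   0.8  5.8] tool z [ 0.224 -0.027 -0.974] x [-0.888  0.406 -0.215] q [ 0.41  0.47 -0.53  2.19  0.75  0.4   2.  ]
```

The flap fit gives a lever angle of about 0.245, and force and height say the same. That is slightly too deep, so I ease up about 1 mm.

Call:
servo_tool(steps=[{"slide": [-0.011,0.004,-0.053],"delta_rot": [0,0,0],"gripper": 255},{"slide": [0,0,0],"delta_rot": [0,0,0],"gripper": 255},{"slide": [0,0,0],"delta_rot": [0,0,0],"gripper": 255},{"slide": [0,0,0],"delta_rot": [0,0,0],"gripper": 255},{"slide": [0,0,0],"delta_rot": [0,0,0],"gripper": 255},{"slide": [0,0,0],"delta_rot": [0,0,0],"gripper": 255}])

```text
time_s: 13.65
position: [0.4584, -0.0721, 0.2995]
ee_rot: [0.208, 0.972, 0.01, 0.113]
contact_force: [-0.6, 0.4, 5.8]
opening: -0.0
```

```bash
python3 flap.py
python3 - <<'E'
from h import *
t=camera("top"); crop(t,230,60,490,270,3,"t14.png"); s=camera("scene"); crop(s,180,100,380,300,3,"s14.png")
w=camera("wrist")
E
```

```text
246 flap 0.6829598218559904 lever 0.22765327395199678 side tilt -0.003187312262033259 F [-0.57109492  0.79930545  5.09999053]
t 13.8 tcp [ 0.4585 -0.0721  0.2995] tip stand -0.0982 0.0022 0.2284 F [0.1 0.3 6. ] tool z [ 0.223 -0.027 -0.974] x [-0.888  0.406 -0.215] q [ 0.41  0.47 -0.53  2.19  0.74  0.4   2.  ]
```

View pics/s14.png

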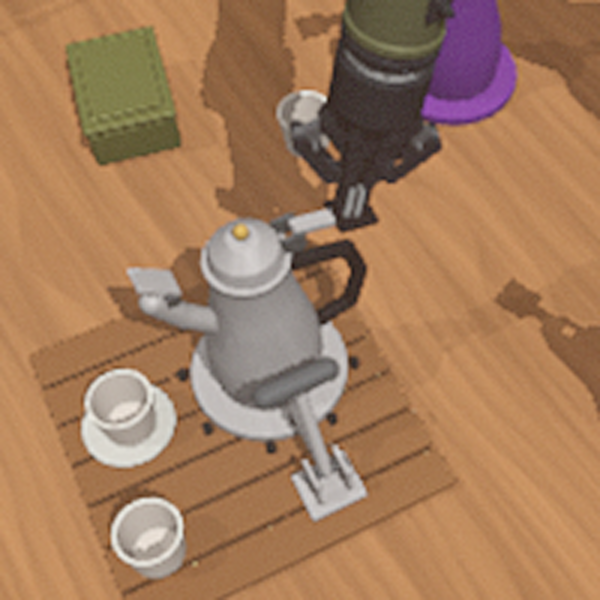

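View pics/t14.png

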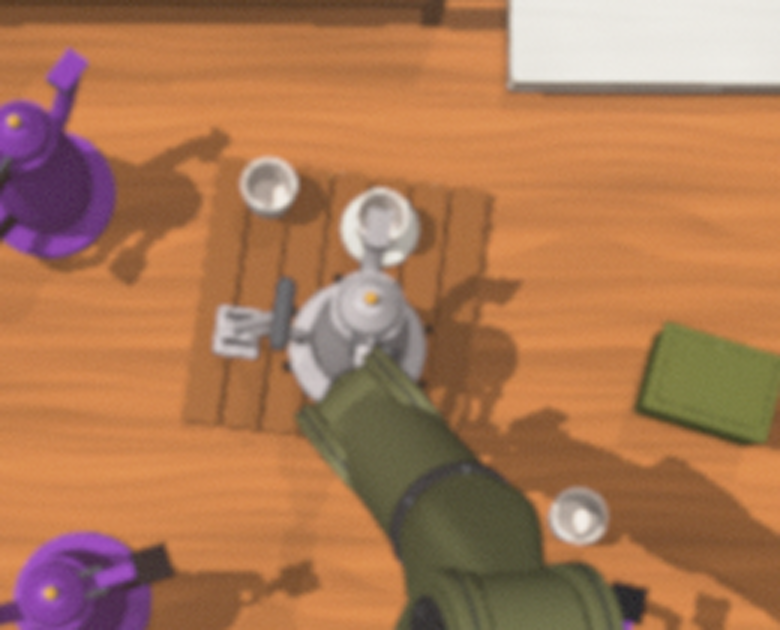

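The lever is at about 0.228 with the flap at 0.683 rad (39°) and steady at about 6 N. The clamp is shut (top crop 284,312), the dallah is seated upright, and the cups, coaster and box are where they were. Handing in while holding.

```bash
python3 -c "
from workcell import *
print(sign_off())"
```

```text
the job is handed in; nothing more can be done
None
```

I shut the clamp on the dallah's foot, then pressed the thumb lever half way. I handed the job in at about 14 s with the fingers still holding the pad.

- **Clamp:** My first push, with the jaw-side face of the fingers, jammed on the bar at about 31 N sideways and 29 N upward. I backed off, turned the tool 90° and pushed again, and the clamp went over its centre and fell shut by itself. The depth image then put the bar 88.7 mm from the dallah's axis, against 88 mm specified.
- **Lever:** The first press went slightly too deep, to about 0.245 rad, so I eased it back about 1 mm. The last plane fit of the flap gave 0.683 rad, which is a lever angle of about 0.228 against 0.225 wanted. The three force readings with that fit averaged 5.1 N, a little low, but the readings just before and after were 5.8 and 6.0 N.
- **Surroundings:** In the last pictures the dallah looked seated and upright, and the cups, coaster and date box looked unmoved. The jar was outside the last crops, so I did not check it again, though the arm only passed well above it.

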